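# Shut the balance's draught shield and tare it touch-free

## Robot

A 6-joint arm with a two-finger parallel gripper is mounted at the origin on a cart in front of the work surface, level with it; the furniture and walls round the work are solid. World frame = base frame: x ahead of the robot, y to its left, z up, the work surface at z = 0. Lengths are in m, angles in rad, forces in N, time in s.
With the tool pointing down it reaches from about 0.275 to 0.75 m from the base axis. Payload 10.2 kg.
Tool frame: the origin (TCP) lies between the finger pads; the fingertips stand 19 mm ahead of it and the grasp point (between the pads) is the TCP (manip.finger_overhang is the distance from the TCP to the fingertips, in m); z points along the fingers, y is the line along which they close (so a half turn about z gives the same grasp; the last joint's range is limited). The gripper opens to 88 mm and grips with 3 to 60 N. Pads are 18 mm wide; open, the fingers measure 123 mm over their backs; the gripper's body (75 mm by 187 mm) begins 45 mm behind the grasp point.
Start: joints at [-1.469, 0.313, 1.498, -0, 1.331, -0.223], TCP at [0.168, -0.498, 0.258] pointing down, gripper open.
Joint ranges: [-2.94, 2.94], [-0.97, 2.17], [0.19, 2.56], [-1.23, 4.37], [0.02, 3.11], [-2.88, 2.88]. Speed limits (rad/s): [2.39, 2.39, 3.01, 3.14, 3.14, 3.14].

## Interface

Orientations are given as [roll, pitch, yaw] about the fixed x, y, z axes, in that order (R = Rz(yaw) Ry(pitch) Rx(roll)).
In Python, from rig import manip gives the robot as it stands. The module is installed in compiled form; this text tells all that it offers. Calls block until the motion is done:
- manip.goto(position, orientation): joint-space move of the TCP to a pose.
- manip.move_l(position, rotation=None, v=0.15): straight line of the TCP; rotation=None keeps the orientation; v is the mean speed in m/s.
- manip.set_joints(angles): joint-space move.
- manip.open() and manip.grasp(effort=None): open the fingers fully, or close them until they stop; effort is the grip in N (None keeps the last).
- manip.hold(seconds).
- manip.ik(position, orientation): joint angles nearest the present ones, or None.
- manip.snapshot(name): name is "scene" or "top" or "wrist"; returns the picture (400x640x3 uint8, red, green, blue); there is no depth.
- manip.get_calibration(name): a dict with "fov_y" (degrees; the focal length in pixels is half the picture's height over the tangent of half this angle, whatever the lens; pixels are square), "cx", "cy" (the principal point, pixels), "k1" (the pictures are not rectified: a ray, as slopes to the right and down, at radius r is drawn at 1 + k1 r^2 times it, then the intrinsics apply), "T" (4x4, takes a point from camera to world coordinates); the wrist camera has in their place "hand_eye" (4x4, takes a point from camera to tool coordinates, whose origin is the TCP and whose axes are the flange's). Camera axes: x right, y down, z forward; pixel columns grow to the right and rows downward; lengths in m; the calibration is good to about 2 mm. A picture is of the moment at which its call begins: read the wrist's pose just before it. get_calibration takes no time and is no camera call.
A pose or a line that the arm cannot do raises manip.IKError and nothing moves.
- manip.finish_job(): hands the job in; it is judged then, once.
Trained networks look in the newest picture that a camera, given by its name, has taken for a name from the list of things; names that differ only in an ending like _2 or _b are one class to them, and where a whole thing is asked for, a point or a joint stands for the part that bears it (a point fixed in the world has none). Each returns a list of dicts, best first, with "score" (0 to 1); they miss things now and then, are a little off and sometimes report something else, mostly with a low value. They report only what shows in the picture. A call takes as long as a camera call.
- manip.silhouettes(camera, target): "mask" (400x640 bool, what is visible of it) and "pixel" ([column, row] in pixels, amid what is visible of it).
Readings, each from a call of its own:
- manip.read_clock(): time.
- manip.read_q(): joint angles.
- manip.read_dq(): joint speeds.
- manip.read_joint_torque(): joint torques, N m.
- manip.read_position(): TCP position.
- manip.read_orientation(): TCP orientation.
- manip.read_force(): force on the tool from outside, world axes, zero at the start.
- manip.read_moment(): the same for the moment, N m.
- manip.read_grip_width(): finger opening in m.
- manip.read_grasp_force(): force on a finger pad.
Only numpy, scipy, OpenCV 4.12 (cv2) and the standard library are available. Lean on these libraries where they do the work, as an engineer would, in place of code of your own. Each camera call takes 0.05 s, during which the arm holds its last target. There are 200 camera calls.

## Task

Tare the laboratory balance with the empty glass dish that stands on its pan. First push the sliding lid of the draught shield gently forward by its ledge until it is fully shut; then point down at the left-hand (seen from the robot) of the two round touch-free sensor windows on the balance's console, hold the fingertips one to three centimetres above it for three seconds without touching the console, and draw away. Do not reach over the right-hand window, do not touch or shift the dish, and leave everything else standing where it is.

Things in the scene. Friction and masses are not known exactly. Their poses are not given: they have to be found in the camera images.
- balance: white laboratory balance, fixed where it stands, 312 mm deep (its x axis) and 212 mm wide (y). Origin on the worktop, under its middle; x points to its rear, away from the sloping grey console at its front end, y to its left-hand side, z up. It extends from x = -171 to +141 mm. The low glass draught shield stands on its rear part (x = -57 to +141 mm, top of walls and rails 130 mm above the worktop); the steel pan is inside at x = +42 mm.
- lid (a joint): opening of the sliding lid on top of the draught shield, in m: 0 = fully shut (lid at its front stop), up to 0.09 = open. The lid is a glass plate in a grey frame and slides level to the balance's rear (+x) as it opens; it stays where it is left and takes about 2 N to slide. It starts 40 to 75 mm open.
- lid_ledge (a point): the grey thumb ledge, 120 mm wide (along the balance's y) and 18 mm high, on the lid's front edge; it moves with the lid. The point is the middle of its upright rear face (the face that looks to the balance's +x), half-way up, 9 mm above the top of the lid. The front of the ledge slopes, so it is pushed, not pinched: put the fingertips on the lid's top side behind the ledge and push toward the balance's -x. The lid's top behind it is clear and flat.
- left_sensor (a point): middle of the top of the left-hand sensor window (on the balance's +y side): a dark glossy disc, 23 mm across, in a 31 mm metal ring on the sloping console, about 66 mm above the worktop. This is the one to point at. What counts is the place between the fingertips; the hand may be shut or open.
- right_sensor (a point): the same for the right-hand window (on the balance's -y side), 150 mm from the left-hand one; keep the fingers out of the space just above it.
- dish: empty round glass dish, 69 mm across and 20 mm high, loose on the pan inside the draught shield, under the lid. Origin at the centre of its underside.
- jar: loose glass sample jar with a white lid, 58 mm across, 67 mm high, to the left of the balance. Bystander. Origin at the centre of its underside.
- vial: loose sample vial with a white cap, 29 mm across, 62 mm high, to the right of the balance. Bystander. Origin at the centre of its underside.
- tweezers: loose fine steel forceps, 16 x 112 x 9 mm, lying on the worktop at the left of the balance, long along their own y. Bystander. Origin at the centre of the underside.
- dropper: loose amber dropper bottle, 33 mm across, 69 mm high, to the right of the balance. Bystander. Origin at the centre of its underside.

How it is judged:
On the way, in this order (a step that is already met when the one before it is completed fails the run):
1. the lid is pushed fully shut (within 4 mm of its stop) (value of joint lid below 0.004 m), for 0.2 s.
2. with the lid shut, the fingertips dwell just above the left-hand sensor window (the place between the fingertips within 20 mm of its middle seen from above) for 2 s, touching no part of the balance (value of joint lid below 0.004 m and horizontal distance between the grasp point and left_sensor below 0.02 m and z of the grasp point in the frame of left_sensor between 0.012 and 0.062 m and contact force between each of the fingers, the arm and balance below 0.3 N), for 2 s.
At the end, for the whole second after the job is handed in: the lid rests fully shut (within 4 mm of its stop), the dish stands level on the pan within 5 mm of where it was, and the loose things round the balance are within 15 mm of where they stood (value of joint lid below 0.004 m and velocity of joint lid between -0.005 and 0.005 m/s and distance of dish from where it was at the start of the episode below 0.005 m and z of dish in the frame of balance above 0.064 m and angle between dish's own z axis and vertical below 0.05 rad and linear speed of dish below 0.01 m/s and distance of each of jar, vial, tweezers, dropper from where it was at the start of the episode below 0.015 m); the robot touches nothing.
It fails at once if the console (panel, keys, display, sensor windows) is touched (contact force between any of the fingers, the arm and console above 0.5 N).
It fails at once if the lid is pushed or pressed with more than 30 N (contact force between the fingers and lid above 30 N).
It fails at once if the fingertips come close above the right-hand sensor window (within 25 mm of its middle seen from above and less than about 5 cm over it) (horizontal distance between the grasp point and right_sensor below 0.025 m and z of the grasp point in the frame of right_sensor between -0.02 and 0.07 m).
It fails at once if the dish is touched, or shifted by more than 5 mm (contact force between the fingers and dish above 0.3 N or distance of dish from where it was at the start of the episode above 0.005 m).
It fails at once if a loose thing near the balance is lifted or shifted by more than 15 mm (distance of any of jar, vial, tweezers, dropper from where it was at the start of the episode above 0.015 m).
It also fails if it takes over 45 s, if anything falls off the work surface, if the arm or the gripper's body presses on something with over 40 N, if the wrist force passes 120 N, or if a joint passes its speed limit or range.

## Working session

There is one attempt and no reset: what is moved stays moved. The work goes in short steps, each a Python script; the robot and the scene stay as the last script left them, time stands still between calls to the robot, and variables do not carry over. Pictures are saved under pics/ and viewed, at most 10 in all, crops included, and the job is handed in when it is done.

```bash
mkdir -p pics
cat > h.py <<'E'
import numpy as np, cv2
from rig import manip
from scipy.spatial.transform import Rotation as Ro
def K(c):
    f=200/np.tan(np.radians(c["fov_y"])/2); return f
def ray(c,T,px):
    f=K(c); d=np.array([(px[0]-c["cx"])/f,(px[1]-c["cy"])/f])
    u=d.copy()
    for _ in range(20): u=d/(1+c["k1"]*(u@u))
    return T[:3,3],T[:3,:3]@np.array([u[0],u[1],1])
def at_z(c,T,px,z):
    o,d=ray(c,T,px); return o+d*(z-o[2])/d[2]
def proj(c,T,p):
    q=T[:3,:3].T@(np.asarray(p)-T[:3,3]); u=q[:2]/q[2]; u=u*(1+c["k1"]*(u@u)); return u*K(c)+[c["cx"],c["cy"]]
def toolT():
    T=np.eye(4); T[:3,3]=manip.read_position(); T[:3,:3]=Ro.from_euler('xyz',manip.read_orientation()).as_matrix(); return T
def save(n,im): cv2.imwrite(f"pics/{n}.png",cv2.cvtColor(im,cv2.COLOR_RGB2BGR))
E
python3 - <<'E'
from h import *
for n in("scene","top"):
    save(n,manip.snapshot(n)); c=manip.get_calibration(n); print(n,c)
    for t in("balance","lid_ledge","left_sensor","right_sensor","dish"):
        print(t,[(round(float(s["score"]),2),np.round(s["pixel"],1).tolist(),int(s["mask"].sum())) for s in manip.silhouettes(n,t)][:3])
print(manip.get_calibration("wrist"),manip.read_clock(),manip.finger_overhang, manip.read_orientation())
E
```

```text
scene {'fov_y': 42.722228898884495, 'cx': 318.71770236371395, 'cy': 197.34306308843767, 'k1': -0.11297055027925616, 'T': array([[-0.70182061, -0.51363266,  0.49358822,  0.0824482 ],
       [-0.71234004,  0.50173225, -0.49075088,  0.42778779],
       [ 0.00441655, -0.69602173, -0.71800714,  0.84831496],
       [ 0.        ,  0.        ,  0.        ,  1.        ]])}
balance [(0.93, [310.0, 227.1], 18531)]
lid_ledge [(0.9, [284.4, 180.4], 6235)]
left_sensor [(0.85, [313.1, 227.3], 18506), (0.49, [404.2, 235.5], 326)]
right_sensor [(0.77, [311.6, 231.1], 18388)]
dish [(0.61, [307.3, 218.2], 76)]
top {'fov_y': 48.564520687895865, 'cx': 315.01238236510545, 'cy': 203.28372127261704, 'k1': -0.11532068619080006, 'T': array([[-0.02717479, -0.99383688,  0.10746992,  0.45064266],
       [-0.99949511,  0.02524298, -0.01929526, -0.0577633 ],
       [ 0.01646348, -0.10794   , -0.99402108,  1.0105679 ],
       [ 0.        ,  0.        ,  0.        ,  1.        ]])}
balance [(0.69, [296.6, 187.6], 16896)]
lid_ledge [(0.64, [299.2, 147.3], 8694)]
left_sensor []
right_sensor [(0.66, [296.8, 189.4], 16808)]
dish [(0.75, [212.0, 217.2], 694), (0.72, [298.3, 189.6], 16781)]
{'fov_y': 71.26421144084836, 'cx': 320.580738573666, 'cy': 201.59872752453785, 'k1': 0.00044774193583792634, 'hand_eye': array([[ 7.29677976e-04, -9.52012079e-01, -3.06059583e-01,
         7.96701386e-02],
       [ 9.99999732e-01,  6.78137494e-04,  2.74726553e-04,
        -1.21219081e-03],
       [-5.39925178e-05, -3.06059702e-01,  9.52012319e-01,
        -1.26683786e-01],
       [ 0.00000000e+00,  0.00000000e+00,  0.00000000e+00,
         1.00000000e+00]])} 0.6 0.019 [-3.14157237e+00  3.41253058e-06  3.24764978e-01]
```

View pics/scene.png

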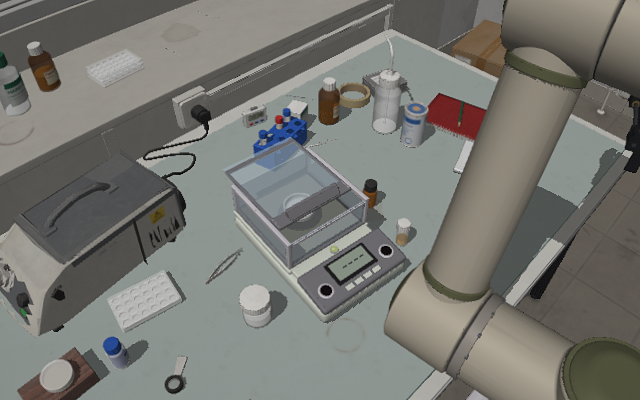

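View pics/top.png

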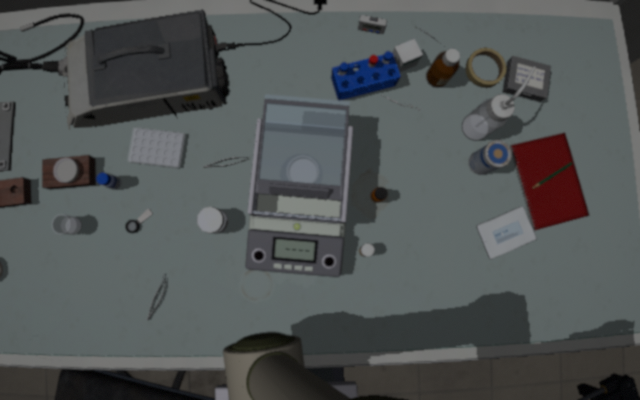

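The scene shows the sensors at scene (326,290) and (386,250), and top (259,256) and (329,261). The ledge is at about top (302,190) and scene (313,202). I'll locate the balance from these and go above it for a close look.

Run:
```python
from h import *
def tri(ps,pt):
    A=[];b=[]
    for n,p in(("scene",ps),("top",pt)):
        c=manip.get_calibration(n); o,d=ray(c,c["T"],p); d=d/np.linalg.norm(d); M=np.eye(3)-np.outer(d,d); A.append(M);b.append(M@o)
    x=np.linalg.lstsq(np.vstack(A),np.hstack(b),rcond=None)[0]; return x
L=tri((326,290),(259,256));R=tri((386,250),(329,261)); print(L,R,np.linalg.norm(L-R))
c=manip.get_calibration("top")
L=at_z(c,c["T"],(259,256),.066);R=at_z(c,c["T"],(329,261),.066)
yaw=np.arctan2(*((L-R)[[1,0]]))-np.pi/2; print(L,R,yaw)
g=at_z(c,c["T"],(302,190),.145); print("ledge",g)
ex=np.array([np.cos(yaw),np.sin(yaw),0])
p=g+0.06*ex; p[2]=.30
manip.grasp(5)
print(manip.ik(p,[np.pi,0,yaw]))
manip.goto(p,[np.pi,0,yaw])
T=toolT();c=manip.get_calibration("wrist"); im=manip.snapshot("wrist"); save("w1",im)
TC=T@c["hand_eye"]
np.save("w1T.npy",TC)
for q in (L,R,g): print(proj(c,TC,q))
print(manip.read_clock(),manip.read_force(),manip.read_grip_width())
for t in("lid_ledge","left_sensor","right_sensor","dish"):
    print(t,[(round(float(s["score"]),2),np.round(s["pixel"],1).tolist(),int(s["mask"].sum())) for s in manip.silhouettes("wrist",t)][:3])
```

```text
[0.44419797 0.04651206 0.06351252] [ 0.42885056 -0.10262991  0.06261032] 0.1499322592973109
[0.44345337 0.0456298  0.066     ] [ 0.42903582 -0.10239004  0.066     ] -0.09709654165166381
ledge [ 0.57118978 -0.0496499   0.145     ]
[-2.72367496e-01  5.41261418e-01  1.05369015e+00 -4.44089210e-16
  1.54664109e+00  1.39552537e+00]
[266.92685191 300.74183809]
[363.97574051 300.67434247]
[320.80374891 243.11674691]
4.2417 [-0.31453867 -0.05235639 -0.28776561] 0.0004010820753497414
lid_ledge [(0.62, [313.5, 139.3], 32402)]
left_sensor [(0.63, [313.0, 151.5], 36883)]
right_sensor [(0.91, [311.7, 148.5], 36818)]
dish []
```

View pics/w1.png

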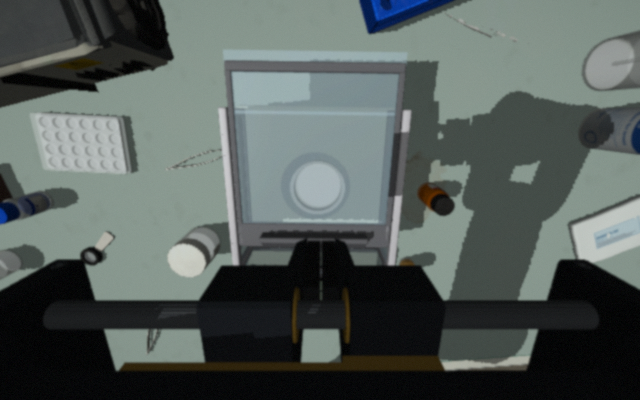

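The wrist view shows the open lid with its ledge at rows about 232-246, columns 262-374. I'll zoom in on it.

Run:
```python
import cv2
im=cv2.imread("pics/w1.png")[205:275,225:415]; cv2.imwrite("pics/w1c.png",cv2.resize(im,None,fx=4,fy=4,interpolation=cv2.INTER_CUBIC))
```

```text
(no output)
```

View pics/w1c.png

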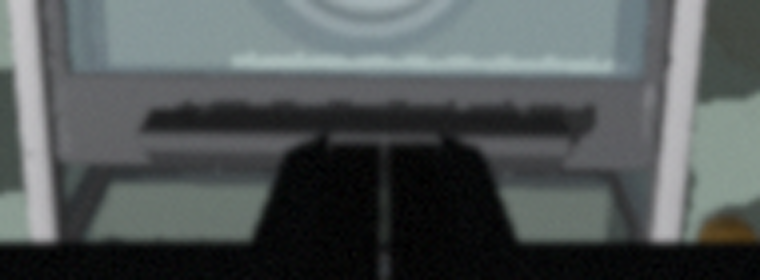

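Run:
```python
from h import *
c=manip.get_calibration("wrist");T=np.load("w1T.npy")
y=-.0971; R=np.array([[np.cos(y),np.sin(y)],[-np.sin(y),np.cos(y)]])
print(T[:3,3])
L=np.array([.4438,.046]);Rr=np.array([.4289,-.1025]); m=(L+Rr)/2
f=lambda z,px: (R@(at_z(c,T,px,z)[:2]-m)).round(4)
for z in(.148,.154,.158): print(z,f(z,(261,238)),f(z,(372,238)))
print("rail ends", [f(.130,p) for p in((235,266),(391,266),(223,108),(405,110))])
print("lid rear/left/right edges",[f(.135,p) for p in((228,62),(403,62),(315,62),(239,245),(390,245),(315,246))])
```

```text
[ 0.70967046 -0.06273619  0.42662142]
0.148 [0.144  0.0572] [ 0.1439 -0.0643]
0.154 [0.1468 0.0558] [ 0.1467 -0.0631]
0.158 [0.1487 0.0549] [ 0.1486 -0.0623]
rail ends [array([0.0985, 0.0952]), array([ 0.0984, -0.0929]), array([0.2791, 0.0903]), array([ 0.2772, -0.0933])]
lid rear/left/right edges [array([0.3203, 0.0795]), array([ 0.3203, -0.086 ]), array([ 0.3203, -0.0028]), array([0.129 , 0.0863]), array([ 0.1289, -0.0882]), array([ 0.1277, -0.0015])]
```

Run:
```python
from h import *
y=-.0971; ex=np.array([np.cos(y),np.sin(y),0]);ey=np.array([-np.sin(y),np.cos(y),0])
m=np.array([.43635,-.02825,0])
P=lambda x,yy,z: m+x*ex+yy*ey+[0,0,z]
rpy=[np.pi,0,y]
X=.178
manip.goto(P(X,-.0036,.20),rpy)
manip.move_l(P(X,-.0036,.176),None,.08)
f0=np.array(manip.read_force()); print(f0,manip.read_clock())
z=.176
while z>.1605:
    z-=.0015; manip.move_l(P(X,-.0036,z),None,.02)
    f=np.array(manip.read_force())-f0
    if f[2]>1.0: print("contact",z,f); z+=.003; manip.move_l(P(X,-.0036,z),None,.02); break
print("z",z,np.array(manip.read_force())-f0,manip.read_clock())
f0=np.array(manip.read_force())
x=X;log=[]
while x>X-.03:
    x-=.002; manip.move_l(P(x,-.0036,z),None,.03)
    f=np.array(manip.read_force())-f0; log.append((round(x,4),round(float(f@ex),2),round(float(f[2]),2)))
    if f@ex>1.0 : break
print(log,manip.read_clock())
np.save("st.npy",[x,z,*f0])
T=toolT();c=manip.get_calibration("wrist"); save("w2",manip.snapshot("wrist")); np.save("w2T.npy",T@c["hand_eye"])
```

```text
[-0.28944266  0.28598277  0.14450404] 5.3833
z 0.15949999999999998 [ 0.18963929 -0.76839827  0.23123325] 8.1333
[(0.176, -0.1, 0.34), (0.174, -0.77, -1.22), (0.172, -0.25, -0.01), (0.17, 1.12, -0.36)] 9.1333
```

View pics/w2.png

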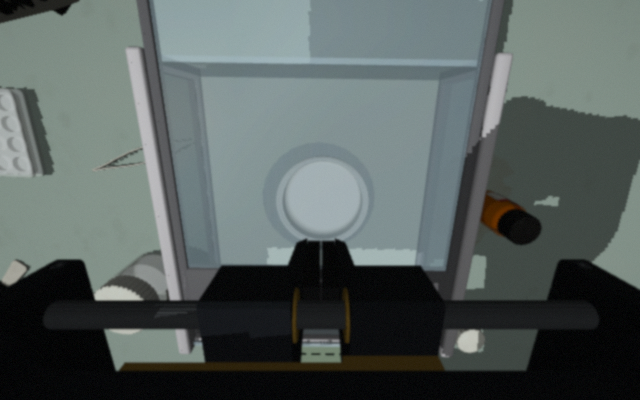

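The fingertips are behind the ledge and clear of the lid surface. The 1.1 N reading is within the noise, so I'll carry on pushing.

Run:
```python
from h import *
y=-.0971; ex=np.array([np.cos(y),np.sin(y),0]);ey=np.array([-np.sin(y),np.cos(y),0])
m=np.array([.43635,-.02825,0])
P=lambda x,yy,z: m+x*ex+yy*ey+[0,0,z]
x,z,*f0=np.load("st.npy");f0=np.array(f0);log=[]
while x>.07:
    x-=.002; manip.move_l(P(x,-.0036,z),None,.04)
    f=np.array(manip.read_force())-f0; log.append((round(x,3),round(float(f@ex),1),round(float(f[2]),1)))
    if f@ex>6: break
manip.hold(.3); f=np.array(manip.read_force())-f0
print(log,f@ex,(np.array(manip.read_position())-m)@ex,manip.read_clock())
np.save("st.npy",[x,z,*f0])
save("s2",manip.snapshot("scene"))
```

```text
[(np.float64(0.168), 0.6, -0.7), (np.float64(0.166), -0.9, -0.3), (np.float64(0.164), 0.4, -1.5), (np.float64(0.162), 0.5, -0.8), (np.float64(0.16), -0.2, -0.2), (np.float64(0.158), 0.2, -1.2), (np.float64(0.156), -0.6, -0.7), (np.float64(0.154), 1.7, -0.8), (np.float64(0.152), 1.0, -0.5), (np.float64(0.15), 1.3, 0.1), (np.float64(0.148), 0.9, -0.2), (np.float64(0.146), 0.9, -0.1), (np.float64(0.144), 0.1, -1.0), (np.float64(0.142), 0.9, -0.9), (np.float64(0.14), 0.2, -0.9), (np.float64(0.138), 0.5, -0.5), (np.float64(0.136), 1.1, -0.4), (np.float64(0.134), -0.5, -0.0), (np.float64(0.132), 0.4, 0.4), (np.float64(0.13), 0.5, -0.1), (np.float64(0.128), -1.0, -0.4), (np.float64(0.126), 0.2, 0.4), (np.float64(0.124), 0.8, -0.3), (np.float64(0.122), -0.4, -0.0), (np.float64(0.12), -0.6, 0.4), (np.float64(0.118), -0.1, 0.1), (np.float64(0.116), 0.3, -0.3), (np.float64(0.114), 0.7, -0.3), (np.float64(0.112), 5.6, -2.2), (np.float64(0.11), 15.4, -8.5)] 14.695405058860844 0.1121863222269535 16.9833
```

View pics/s2.png

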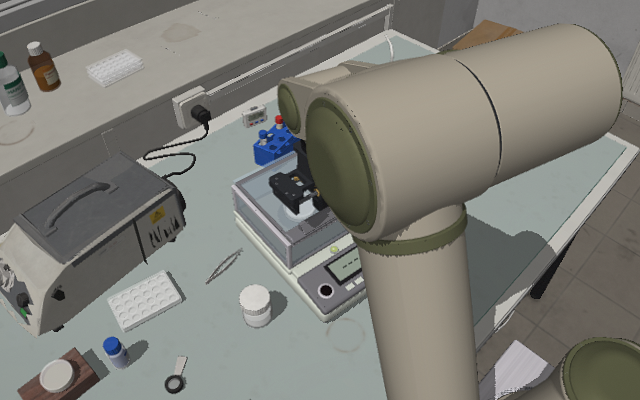

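The force rose sharply at the front stop, after about 43 mm of travel. The lid's rear edge now lines up with the rear of the rails. I'll back off, rise and look at the left sensor.

Run:
```python
from h import *
y=-.0971; ex=np.array([np.cos(y),np.sin(y),0]);ey=np.array([-np.sin(y),np.cos(y),0])
m=np.array([.43635,-.02825,0])
P=lambda x,yy,z: m+x*ex+yy*ey+[0,0,z]
x,z,*f0=np.load("st.npy")
manip.move_l(P(x+.018,-.0036,z+.001),None,.06)
manip.move_l(P(x+.018,-.0036,.25),None,.2)
manip.goto(P(-.05,.075,.25),[np.pi,0,y])
T=toolT();c=manip.get_calibration("wrist"); im=manip.snapshot("wrist");TC=T@c["hand_eye"];np.save("w3T.npy",TC)
L=P(0,.075,.066); print(proj(c,TC,L),proj(c,TC,P(0,-.075,.066)),manip.read_clock(),manip.read_force())
save("w3",im)
```

```text
[321.27987009 140.72081964] [458.58580032 140.76616263] 18.9333 [-0.07714776 -0.58752553 -0.8297432 ]
```

View pics/w3.png

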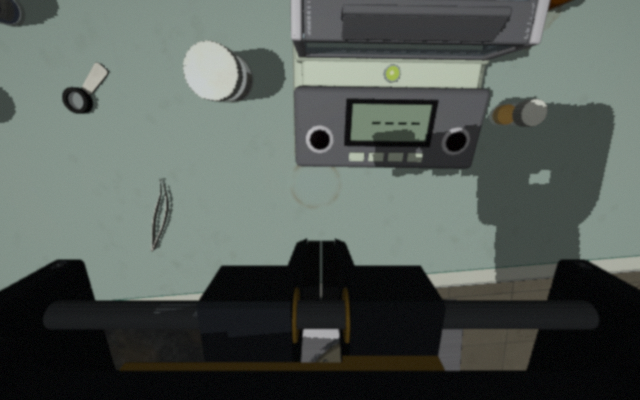

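The left window is at (320,139), 2 px from the prediction, and the ledge sits at the shield's front, so the lid is shut. Next I'll point and dwell.

Run:
```python
from h import *
c=manip.get_calibration("wrist"); L=at_z(c,np.load("w3T.npy"),(319.5,139),.066); print(L)
manip.goto(L+[0,0,.12],[np.pi,0,-.0971])
manip.move_l(L+[0,0,.040],None,.08)
print(manip.read_position(),manip.read_force())
manip.hold(3.3); print(manip.read_force())
manip.move_l(L+[0,0,.18],None,.12)
T=toolT()
manip.goto(L+[-.05,-.0,.19],[np.pi,0,-.0971])
save("e",manip.snapshot("top")); print(manip.read_clock())
manip.finish_job()
```

```text
[0.44564121 0.04815163 0.066     ]
[0.44589566 0.04811562 0.10643471] [-0.31003788  0.70781167 -0.70099979]
[ 0.38080214 -0.04243057  0.37740095]
25.4917
the job is handed in; nothing more can be done
```

The job is handed in at about 25.5 s. I pushed the lid about 43 mm to its front stop, held the fingertips about 2 cm above the left sensor for 3.3 s with no contact force, then drew away. The judge's verdict was not shown.

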